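# Fit the charged battery pack flush into the emergency light

### The job

Fit the charged battery pack (green bands) into the ship's emergency light: first pull the orange spring catch up, turn it anticlockwise (seen from above) and let it down into its rest notch, so that it stays clear of the recess by itself. Then set the pack squarely in the recess without dropping it, press it down until its top is flush with the rim, and let go. Leave the catch parked in its notch and leave the flat pack (red bands) where it lies.

Things in the scene. Friction and masses are not known exactly. Their poses are not given: they have to be found in the camera images.
- light_base: Grey cast base of an emergency light on a plywood board, fixed to the bench, turned up to 20 degrees; 118 mm along its x, 236 mm along its y, z up. Origin on the bench under the recess centre. The rim is 62 mm above the bench. The catch's upright axis stands at y = +96 mm; a low black terminal block is at y = -83 mm; low white light strips run along both long sides.
- recess (a point): Centre of the recess mouth, in the plane of the rim; axes as light_base. The recess is 60 mm along x, 124 mm along y, with a 3 mm chamfer. A pack fully home has its underside 30 mm below this point, its centre line through it and its long side along y, either way round.
- bed (a joint): Copper plate, the floor of the recess. 0 = up, 20 mm below the rim: a pack laid on it stands 10 mm proud. Held by friction: it sinks only under more than about 12 N (pack's weight included) and stays where left. In m, grows downward; about 0.010 when the pack is flush and meets fixed ledges.
- catch_lift (a joint): Height in m by which the spring catch is pulled up: 0 = home, at most 0.024. The spring pulls it down with 3 N at 0 and 8 N at 0.024, plus 1 N of weight.
- catch_turn (a joint): Catch's turn in rad, positive anticlockwise from above. 0 = home: its arm (10 mm wide, tip 50 mm from the axis, underside 2 mm above the rim) points along -y of light_base, 16 mm over the recess. Walls block turning until it is pulled up 12 mm or more (pull about 18). Rest notch at 1.1 rad (63 degrees, stop at 1.17): let down there, it rests at lift 0.008, held by the notch walls.
- catch_knob (a point): Centre of the catch's orange grip bar, on the catch's axis; moves with the catch, 115 mm above the bench at home. The bar is 14 mm thick along the point's x (pinch it across this), 56 mm long along the point's y, 26 mm high.
- pack: Charged battery pack, dark grey with green bands, loose, about 0.3 kg: 56 mm along x, 120 mm along y, 30 mm high. White grip fin in the middle of its top, 16 mm thick along x, 50 mm along y, from 30 to 62 mm above the underside. Origin at the centre of the underside, z up. Starts flat on the bench in one of two places, nearer or farther right of the light.
- spent_pack: Flat battery pack with red bands, otherwise the same as pack, flat on the bench in the other of the two places. To be left alone.
Things that resemble listed ones, but are neither listed nor needed, are in the scene too. What is shaped like the pack but turquoise or yellow is not meant.

How it is judged:
By the outcome, as a careful person would: the job done as asked, in the order asked, and still so for the second after the job is handed in, with the robot touching nothing.
It also fails if it takes over 59 s, if anything falls off the work surface, if the arm or the gripper's body presses on something with over 40 N, if the wrist force passes 120 N, or if a joint passes its speed limit or range.

### The arm

A 6-joint arm with a two-finger parallel gripper is mounted at the origin on the work surface. World frame = base frame: x ahead of the robot, y to its left, z up, the work surface at z = 0. Lengths are in m, angles in rad, forces in N, time in s.
With the tool pointing down it reaches from about 0.325 to 0.9 m from the base axis. Payload 6.1 kg.
Tool frame: the origin (TCP) lies between the finger pads; the fingertips stand arm.tips_ahead ahead of it and the grasp point (between the pads) lies 2 mm behind it (arm.tips_ahead is the distance from the TCP to the fingertips, in m); z points along the fingers, y is the direction in which the jaws open and shut (so a half turn about z gives the same grasp; the last joint's range is limited). The gripper opens to 85 mm and grips with 20 to 120 N. Pads are 22 mm wide; open, the fingers measure 114 mm over their backs; the gripper's body (76 mm by 85 mm) begins 54 mm behind the grasp point. The pads swing forward as they close: fully open they stand 13 mm farther back than shut.
Start: joints at [1.128, 0.22, 1.526, -0, 1.395, -0.126], TCP at [0.195, 0.594, 0.248] pointing down, gripper open.
Joint ranges: [-2.98, 2.98], [-0.91, 2.08], [0.09, 2.57], [-1.24, 4.39], [0.2, 2.65], [-2.68, 2.68]. Speed limits (rad/s): [2.57, 2.57, 3.01, 3.14, 3.14, 3.14].

### API

Orientations are given as a unit quaternion [w, x, y, z].
In Python, from bench import arm gives the robot as it stands. Calls block until the motion is done:
- arm.move_pose(position, orientation): joint-space move of the TCP to a pose.
- arm.move_l(position, attitude=None, feed=0.15, stop_force=None): straight line of the TCP; attitude=None keeps the orientation; feed is the mean speed in m/s. With stop_force (N) it stops when the force on the tool has changed by that much, and returns True; else False.
- arm.set_joints(angles): joint-space move.
- arm.grip(opening, effort=None): opening from 0.0 (shut) to 1.0 (fully open); effort is the grip in N (None keeps the last); returns when the fingers have stopped.
- arm.wait(seconds).
- arm.inverse_kinematics(position, orientation): joint angles nearest the present ones, or None.
- arm.capture(name): name is "scene" or "top" or "wrist"; returns the picture (400x640x3 uint8, red, green, blue); there is no depth.
- arm.camera_model(name): a dict with "K" (3x3 intrinsics, pixels), "cam_to_world" (4x4, takes a point from camera to world coordinates). Camera axes: x right, y down, z forward; pixel columns grow to the right and rows downward; lengths in m; the calibration is good to about 2 mm. A picture is of the moment at which its call begins: read the wrist's pose just before it. camera_model takes no time and is no camera call; for the wrist camera it gives the pose at the moment of the call.
A pose or a line that the arm cannot do raises arm.Unreachable and nothing moves.
- arm.hand_in(): hands the job in, once; it reports no verdict.
Readings, each from a call of its own:
- arm.get_time(): time.
- arm.get_qpos(): joint angles.
- arm.get_qvel(): joint speeds.
- arm.get_tau(): joint torques, N m.
- arm.get_ee_pos(): TCP position.
- arm.get_tcp_rot(): TCP orientation.
- arm.get_ft_force(): force on the tool from outside, world axes, zero at the start.
- arm.get_wrist_torque(): the same for the moment, N m.
- arm.get_grip_width(): opening from 0.0 (shut) to 1.0 (fully open).
Only numpy, scipy, OpenCV 4.12 (cv2) and the standard library are available. Lean on these libraries where they do the work, as an engineer would, in place of code of your own. Each camera call takes 0.05 s, during which the arm holds its last target.

## Working session

There is one attempt and no reset: what is moved stays moved. The work goes in short steps, each a Python script; the robot and the scene stay as the last script left them, time stands still between calls to the robot, and variables do not carry over. Pictures are saved under pics/ and viewed, and the job is handed in when it is done.

```bash
ls; mkdir -p pics; python3 - <<'E'
from bench import arm
import cv2
print(arm.tips_ahead,arm.get_time(),arm.get_ee_pos(),arm.get_tcp_rot())
for n in("scene","top"):
    cv2.imwrite(f"pics/{n}0.png",arm.capture(n)[:,:,::-1]); m=arm.camera_model(n); print(m)
E
```

```text
pics
0.017 0.0 [0.19447828 0.5933745  0.24720295] [-2.70221290e-04  1.57763804e-01  9.87476403e-01 -9.29025171e-04]
{'K': array([[396.36588189,   0.        , 312.73190783],
       [  0.        , 396.36588189, 199.26106   ],
       [  0.        ,   0.        ,   1.        ]]), 'cam_to_world': array([[-0.13869949,  0.74276595, -0.65502763,  1.0333083 ],
       [ 0.99031615,  0.10805254, -0.08716975,  0.05084413],
       [ 0.00603068, -0.66077484, -0.75055995,  0.80550684],
       [ 0.        ,  0.        ,  0.        ,  1.        ]])}
{'K': array([[441.44383862,   0.        , 327.45616804],
       [  0.        , 441.44383862, 197.58453213],
       [  0.        ,   0.        ,   1.        ]]), 'cam_to_world': array([[ 0.01652949, -0.99334678,  0.11396904,  0.3213345 ],
       [-0.99985791, -0.01604481,  0.00516873, -0.03724988],
       [-0.00330573, -0.11403829, -0.99347086,  1.18316241],
       [ 0.        ,  0.        ,  0.        ,  1.        ]])}
```

View pics/scene0.png

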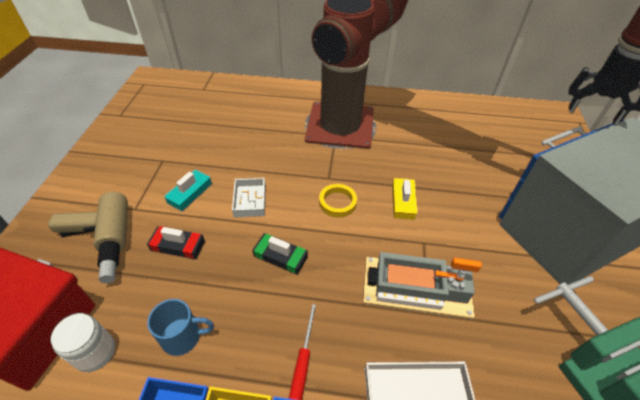

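View pics/top0.png

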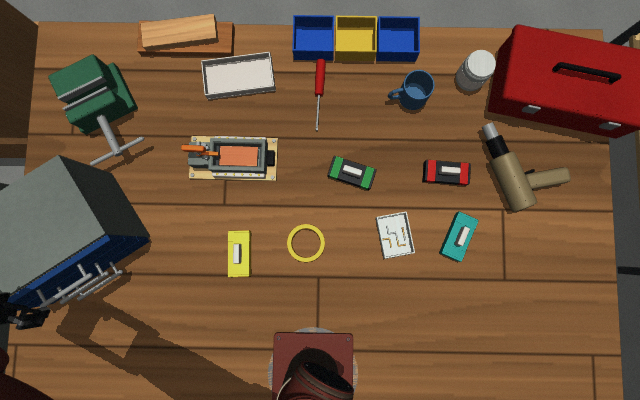

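```bash
cat > h.py <<'E'
import numpy as np, cv2
from bench import arm
def ray(n,u,v,z,m=None):
    m=m or arm.camera_model(n); T=m["cam_to_world"]; d=T[:3,:3]@np.linalg.solve(m["K"],[u,v,1]); c=T[:3,3]
    return c+d*(z-c[2])/d[2]
def proj(n,P,m=None):
    m=m or arm.camera_model(n); T=m["cam_to_world"]; p=T[:3,:3].T@(np.array(P)-T[:3,3]); p=m["K"]@p; return p[:2]/p[2]
E
python3 - <<'E'
import cv2
t=cv2.imread('pics/top0.png')
c=t[120:200,170:290]; d=t[145:200,310:400]
cv2.imwrite('pics/c1.png',cv2.resize(c,None,fx=6,fy=6,interpolation=cv2.INTER_CUBIC))
cv2.imwrite('pics/c2.png',cv2.resize(d,None,fx=8,fy=8,interpolation=cv2.INTER_CUBIC))
E
```

```text
(no output)
```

View pics/c1.png

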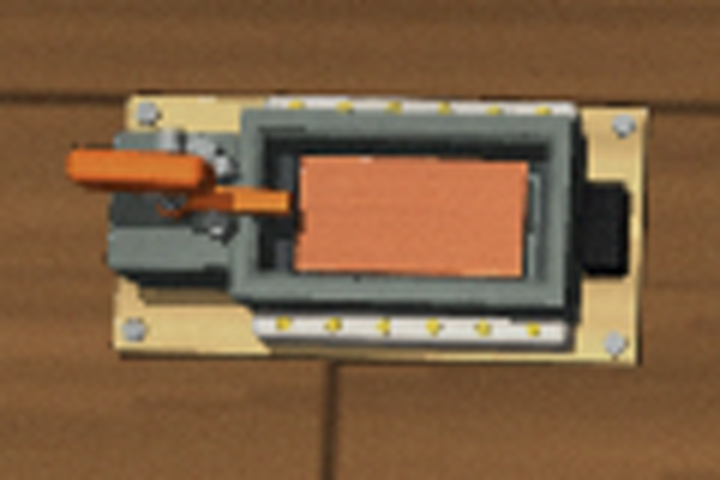

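View pics/c2.png

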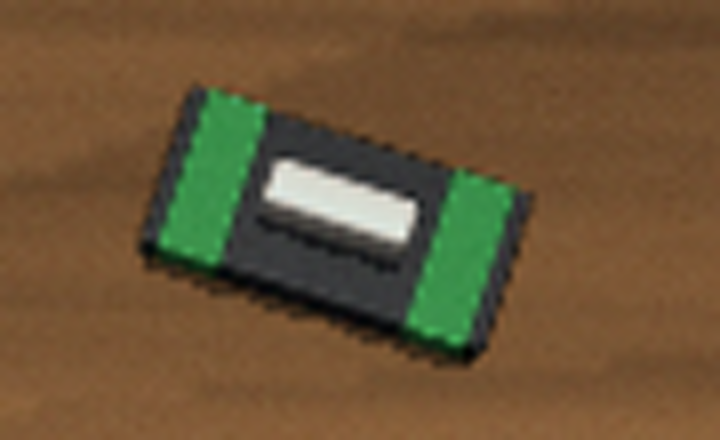

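```bash
python3 - <<'E'
from h import *
f=lambda u,v:(170+(u+.5)/6-.5,120+(v+.5)/6-.5)
for z,pts in((.01,[(128,97),(648,108),(638,362),(112,350)]),(.062,[(240,108),(580,100),(572,312),(232,300)]),(.128,[(67,165),(213,172)])):
    P=np.array([ray("top",*f(*p),z) for p in pts]); print(P.round(4),P.mean(0).round(4), np.linalg.norm(np.diff(P,axis=0),axis=1))
g=lambda u,v:(310+(u+.5)/8-.5,145+(v+.5)/8-.5)
P=np.array([ray("top",*g(*p),.03) for p in [(195,88),(530,192),(475,350),(145,245)]]);print(P.round(4),P.mean(0),np.linalg.norm(np.diff(P,axis=0),axis=1))
P=np.array([ray("top",*g(*p),.062) for p in [(275,158),(418,205),(408,245),(265,198)]]);print(P.round(4),P.mean(0),np.linalg.norm(np.diff(P,axis=0),axis=1))
q=arm.get_tcp_rot(); print(arm.camera_model("wrist")); print(arm.get_ee_pos())
E
```

```text
[[0.6193 0.3432 0.01  ]
 [0.6179 0.1071 0.01  ]
 [0.5015 0.1082 0.01  ]
 [0.5031 0.3444 0.01  ]] [0.5605 0.2257 0.01  ] [0.23608726 0.11640841 0.23619622]
[[0.602  0.2775 0.062 ]
 [0.6078 0.1303 0.062 ]
 [0.5147 0.1307 0.062 ]
 [0.5176 0.277  0.062 ]] [0.5605 0.2039 0.062 ] [0.14734817 0.09308688 0.14631137]
[[0.5606 0.3283 0.128 ]
 [0.5587 0.2687 0.128 ]] [0.5597 0.2985 0.128 ] [0.05961136]
[[ 0.5663 -0.0466  0.03  ]
 [ 0.533  -0.158   0.03  ]
 [ 0.48   -0.1401  0.03  ]
 [ 0.5132 -0.0309  0.03  ]] [ 0.52315085 -0.09391283  0.03      ] [0.11626975 0.05600711 0.11420913]
[[ 0.537  -0.0725  0.062 ]
 [ 0.5224 -0.1187  0.062 ]
 [ 0.5093 -0.1156  0.062 ]
 [ 0.5239 -0.0694  0.062 ]] [ 0.52311708 -0.09403255  0.062     ] [0.04844901 0.01344759 0.04838438]
{'K': array([[329.87066602,   0.        , 311.46185257],
       [  0.        , 329.87066602, 205.37702488],
       [  0.        ,   0.        ,   1.        ]]), 'cam_to_world': array([[ 0.31170489,  0.90176171,  0.29944262,  0.11687613],
       [ 0.95017506, -0.29491686, -0.10095248,  0.61919441],
       [-0.00272441,  0.31599029, -0.94875851,  0.37329748],
       [ 0.        ,  0.        ,  0.        ,  1.        ]])}
[0.19447801 0.59340896 0.24726608]
```

```bash
cat >> h.py <<'E'
def Q(th): # tool x azimuth th, pointing down
    a=th/2; return np.array([0,np.cos(a),np.sin(a),0])
E
python3 - <<'E'
from h import *
for p,ths in (((.56,.2985,.115),(90,-90,153,-27)),((.56,.2025,.25),(90,-90,180)),((.523,-.094,.06),(90,-90,106,-74))):
  for th in ths:
    q=arm.inverse_kinematics(p,Q(np.radians(th))); print(p,th,None if q is None else np.round(q,2))
E
```

```text
(0.56, 0.2985, 0.115) 90 [ 0.37  0.36  1.61 -0.    1.17  0.37]
(0.56, 0.2985, 0.115) -90 None
(0.56, 0.2985, 0.115) 153 [ 0.37  0.36  1.61 -0.    1.17 -0.73]
(0.56, 0.2985, 0.115) -27 [ 0.37  0.36  1.61 -0.    1.17  2.41]
(0.56, 0.2025, 0.25) 90 [ 0.21  0.15  1.6  -0.    1.39  0.21]
(0.56, 0.2025, 0.25) -90 None
(0.56, 0.2025, 0.25) 180 [ 0.21  0.15  1.6  -0.    1.39 -1.36]
(0.523, -0.094, 0.06) 90 [-0.33  0.22  1.91 -0.    1.01 -0.33]
(0.523, -0.094, 0.06) -90 None
(0.523, -0.094, 0.06) 106 [-0.33  0.22  1.91 -0.    1.01 -0.61]
(0.523, -0.094, 0.06) -74 [-0.33  0.22  1.91 -0.    1.01  2.54]
```

```bash
python3 - <<'E'
from h import *
arm.move_l([.195,.594,.5],feed=.3)
for p in [(.45,.4,.5),(.56,.21,.30)]:
    arm.move_pose(p,Q(np.pi/2))
print(arm.get_time(),arm.get_ee_pos())
import pickle
m=arm.camera_model("wrist"); im=arm.capture("wrist"); pickle.dump(m,open('m1.pkl','wb'))
cv2.imwrite("pics/w1.png",im[:,:,::-1])
E
```

```text
3.45 [0.56039531 0.2112198  0.30168592]
```

View pics/w1.png

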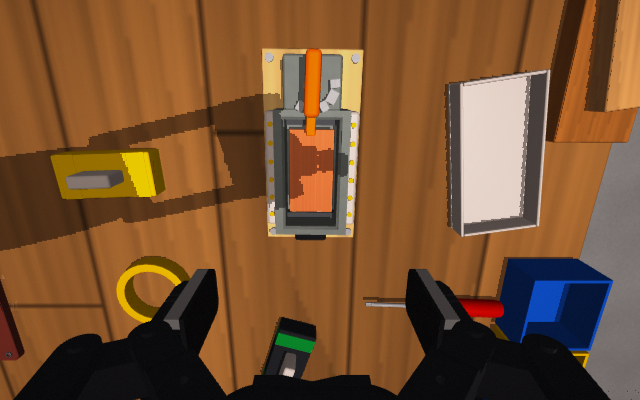

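```bash
python3 - <<'E'
import cv2
t=cv2.imread('pics/w1.png')[40:245,255:370]
cv2.imwrite('pics/c3.png',cv2.resize(t,None,fx=5,fy=5,interpolation=cv2.INTER_CUBIC)[:600])
cv2.imwrite('pics/c4.png',cv2.resize(t,None,fx=5,fy=5,interpolation=cv2.INTER_CUBIC)[450:])
E
```

```text
(no output)
```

View pics/c3.png

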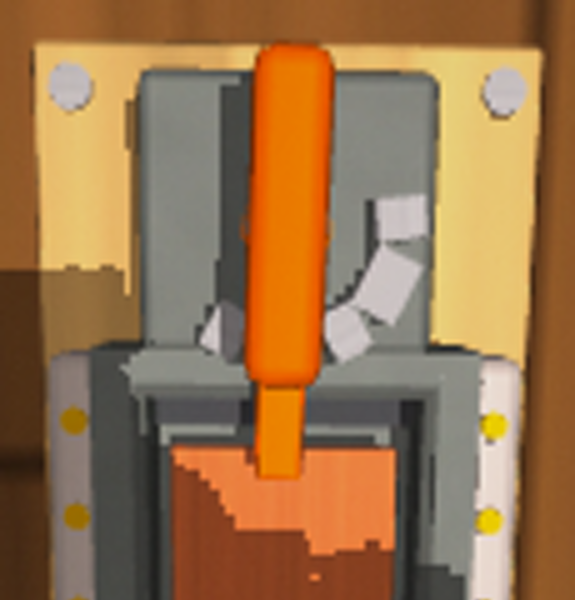

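View pics/c4.png

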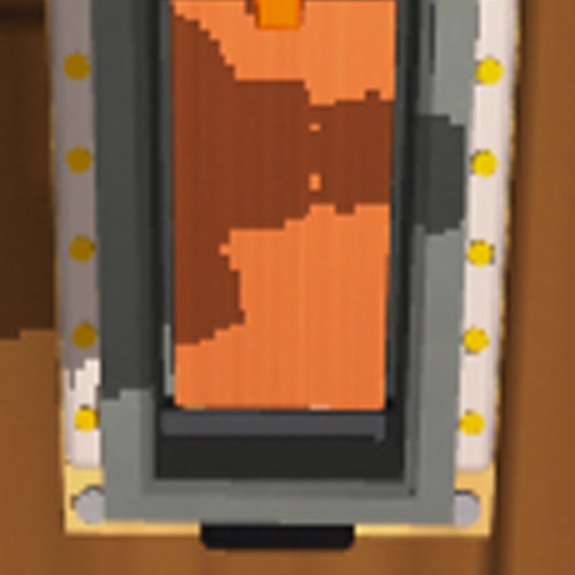

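```bash
python3 - <<'E'
from h import *
import pickle
m=pickle.load(open('m1.pkl','rb'))
f=lambda p:(255+(p[0]+.5)/5-.5,40+(p[1]+.5)/5-.5)
S={'board':(.008,[(35,43),(540,48),(490,985),(67,983)]),
'rim_bot':(.062,[(105,970),(455,970)]),'rim_top':(.062,[(124,362),(480,362)]),
'leftrim':(.062,[(96,700),(105,950)]),'rightrim':(.062,[(472,650),(457,950)]),
'mouth':(.062,[(152,930),(410,932),(140,395),(437,395)]),
'bar':(.128,[(258,50),(330,50),(318,380),(249,380)])}
for k,(z,ps) in S.items():
    P=np.array([ray("w",*f(p),z,m) for p in ps]); print(k,P[:,:2].round(4).tolist(),P.mean(0).round(4))
# predicted overlay of model
import sys
im=cv2.imread('pics/w1.png'); s=4
im=cv2.resize(im[30:180+65,255:370],None,fx=5,fy=5,interpolation=cv2.INTER_CUBIC)
E
```

```text
board [[0.5025, 0.3444], [0.6195, 0.3435], [0.6175, 0.1071], [0.5003, 0.1077]] [0.56   0.2257 0.008 ]
rim_bot [[0.5172, 0.1349], [0.6015, 0.1349]] [0.5593 0.1349 0.062 ]
rim_top [[0.526, 0.2758], [0.602, 0.2759]] [0.564  0.2759 0.062 ]
leftrim [[0.5174, 0.2016], [0.5174, 0.1401]] [0.5174 0.1709 0.062 ]
rightrim [[0.6027, 0.2133], [0.6018, 0.1401]] [0.6022 0.1767 0.062 ]
mouth [[0.5288, 0.1453], [0.5904, 0.1448], [0.5292, 0.269], [0.5931, 0.2691]] [0.5604 0.207  0.062 ]
bar [[0.5557, 0.3286], [0.5677, 0.3287], [0.5661, 0.2759], [0.554, 0.2759]] [0.5609 0.3023 0.128 ]
```

```bash
python3 - <<'E'
from h import *
q=Q(np.radians(89))
arm.move_pose([.5602,.3005,.19],q)
arm.move_l([.5602,.3005,.118],feed=.08,stop_force=8)
print(arm.get_ee_pos(),arm.get_ft_force())
arm.grip(0.0,40)
print(arm.get_grip_width(),arm.get_ee_pos(),arm.get_ft_force(),arm.get_wrist_torque(),arm.get_time())
arm.move_l([.5602,.3005,.136],feed=.04)
print(arm.get_ee_pos(),arm.get_ft_force(),arm.get_time())
import pickle
m=arm.camera_model("wrist"); im=arm.capture("wrist")
cv2.imwrite("pics/w2.png",im[:,:,::-1])
cv2.imwrite("pics/s2.png",arm.capture("scene")[150:350,300:540,::-1].repeat(3,0).repeat(3,1))
E
```

```text
[0.56070233 0.30071299 0.11868348] [-0.21581478  0.19703666  0.19913315]
0.14991288684025628 [0.56089598 0.30058229 0.11835942] [2.64318062 0.34001665 0.07774731] [ 0.01418743 -0.43600675  0.03284492] 5.825
[0.56074013 0.30052549 0.13518517] [ 7.06041412  2.68790715 -7.72812703] 6.425
```

View pics/w2.png

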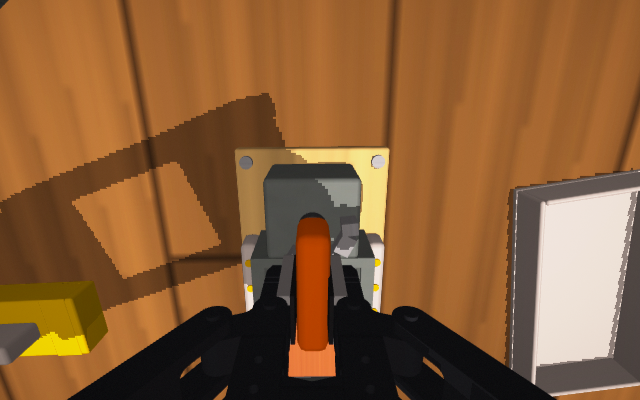

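View pics/s2.png

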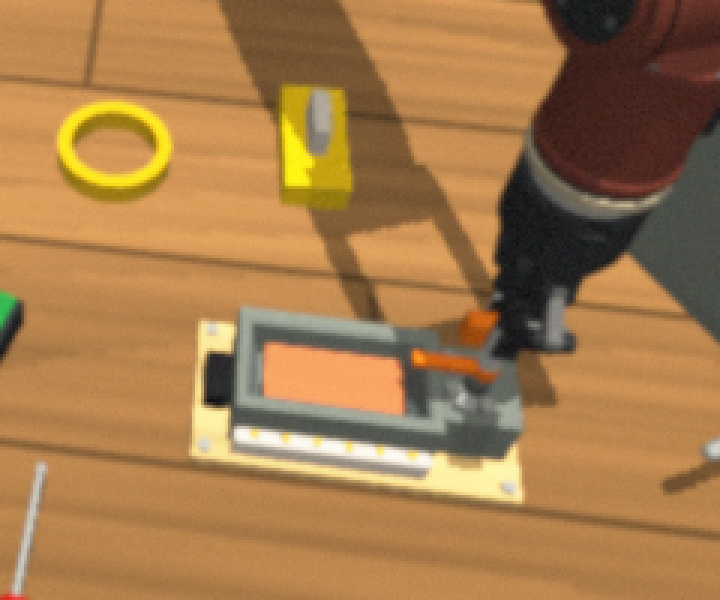

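```bash
python3 - <<'E'
from h import *
for i in range(4):
    j=np.array(arm.get_qpos()) if i==0 else j
    j[5]-=1.1/4; arm.set_joints(j)
    print(arm.get_ee_pos(),arm.get_ft_force().round(1),arm.get_wrist_torque().round(2),arm.get_time())
p=np.array(arm.get_ee_pos())
cv2.imwrite("pics/s3.png",arm.capture("scene")[150:350,300:540,::-1].repeat(3,0).repeat(3,1))
E
```

```text
[0.56116853 0.30052576 0.13407145] [ 5.9  2.2 -6.1] [ 0.25 -1.11  0.02] 6.8917
[0.5615607  0.30061786 0.13433954] [ 8.1  2.6 -6.7] [ 0.35 -1.27  0.  ] 7.2583
[0.56188872 0.30086948 0.13455344] [ 7.6  2.6 -7.2] [ 0.43 -1.43 -0.02] 7.625
[0.56216902 0.3011223  0.1347737 ] [ 9.   3.  -7.4] [ 0.62 -1.56  0.02] 7.9917
```

View pics/s3.png

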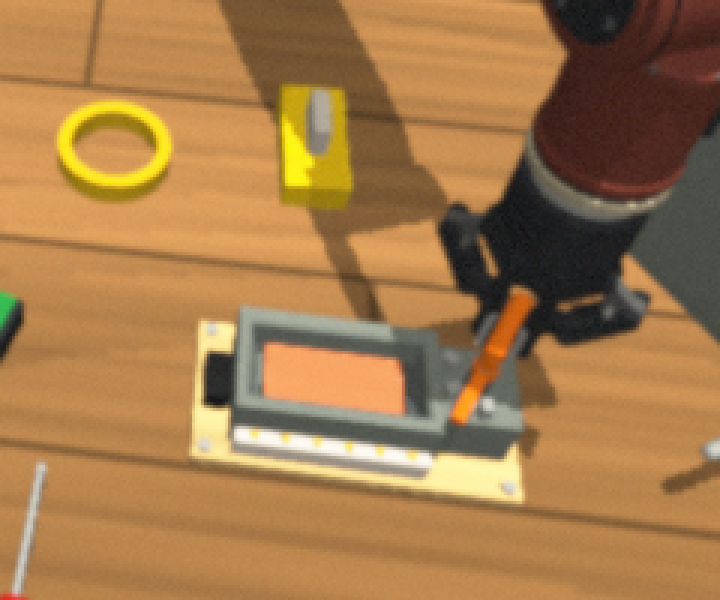

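```bash
python3 - <<'E'
from h import *
p=np.array(arm.get_ee_pos())
for dz in (-.004,-.007,-.009):
    arm.move_l(p+[0,0,dz],feed=.03)
    print(arm.get_ee_pos(),arm.get_ft_force().round(1),arm.get_wrist_torque().round(2),arm.get_time())
cv2.imwrite("pics/s4.png",arm.capture("scene")[150:350,300:540,::-1].repeat(3,0).repeat(3,1))
E
```

```text
[0.56240315 0.30123858 0.12972884] [ 5.5  2.4 -6.1] [ 0.29 -1.05 -0.02] 8.3417
[0.56239357 0.30124158 0.12686972] [ 5.6  2.8 -4.5] [ 0.35 -1.    0.01] 8.5917
[0.56250065 0.3013147  0.12628907] [3.6 1.  0.9] [ 0.09 -0.48  0.01] 8.8417
```

View pics/s4.png

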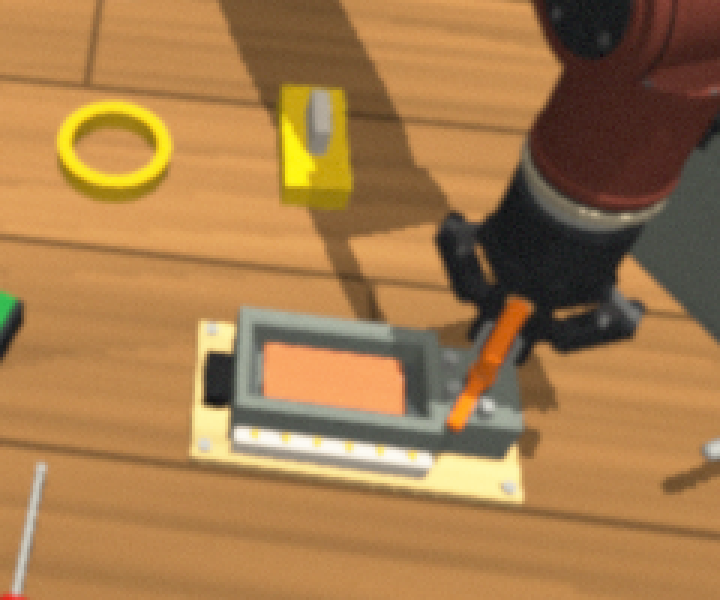

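```bash
python3 - <<'E'
from h import *
import pickle
arm.grip(1.0)
p=np.array(arm.get_ee_pos()); arm.move_l([p[0],p[1],.22],feed=.15)
arm.move_pose([.561,.15,.27],Q(np.pi/2)); arm.wait(.1)
m=arm.camera_model("wrist"); im=arm.capture("wrist"); pickle.dump(m,open('m3.pkl','wb'))
cv2.imwrite("pics/w3.png",im[:,:,::-1])
arm.move_pose([.523,-.12,.25],Q(np.radians(107))); arm.wait(.1)
m=arm.camera_model("wrist"); im=arm.capture("wrist"); pickle.dump(m,open('m4.pkl','wb'))
cv2.imwrite("pics/w4.png",im[:,:,::-1])
print(arm.get_time(), arm.get_ee_pos(),arm.get_ft_force())
E
```

```text
12.5333 [ 0.52347171 -0.11874595  0.25010322] [ 0.88730439 -0.30185961  0.23470754]
```

View pics/w3.png

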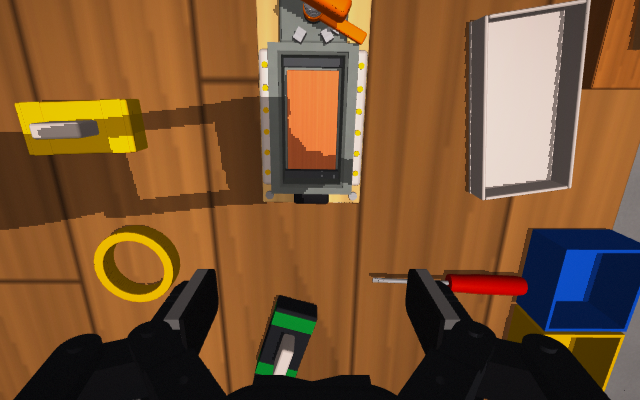

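View pics/w4.png

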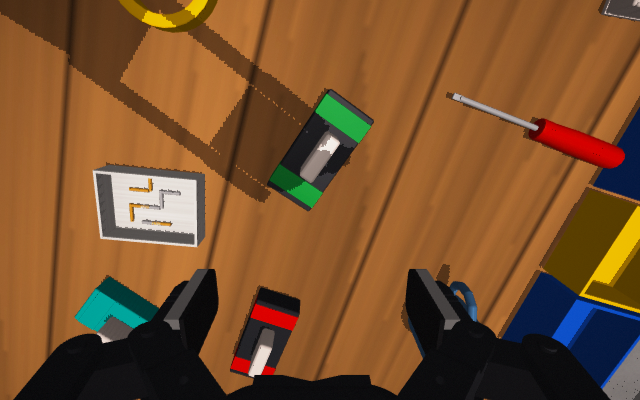

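```bash
python3 - <<'E'
import cv2
t=cv2.imread('pics/w4.png')[80:215,260:380]
cv2.imwrite('pics/c5.png',cv2.resize(t,None,fx=4.4,fy=4.4,interpolation=cv2.INTER_CUBIC))
t=cv2.imread('pics/w3.png')[0:210,250:380]
t=cv2.resize(t,None,fx=4,fy=4,interpolation=cv2.INTER_CUBIC)
cv2.imwrite('pics/c6.png',t[:590]);cv2.imwrite('pics/c7.png',t[400:])
E
```

```text
(no output)
```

View pics/c5.png

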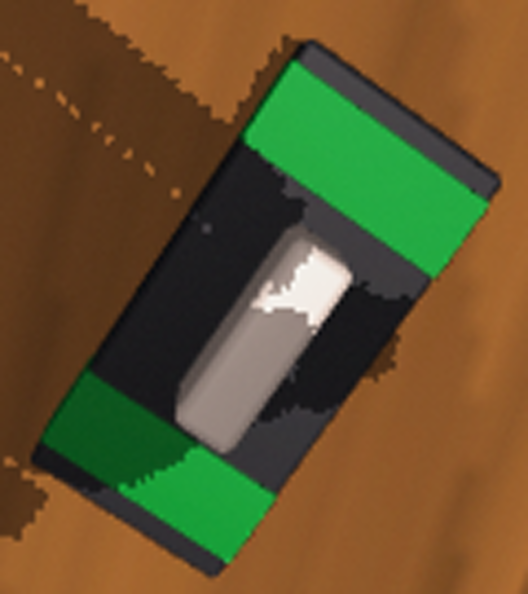

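View pics/c6.png

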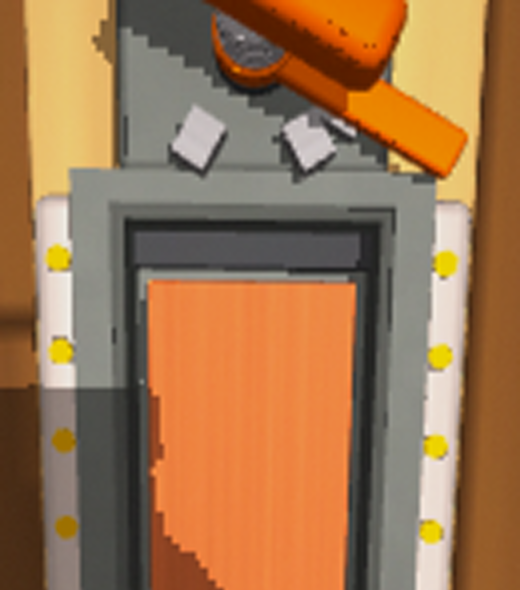

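View pics/c7.png

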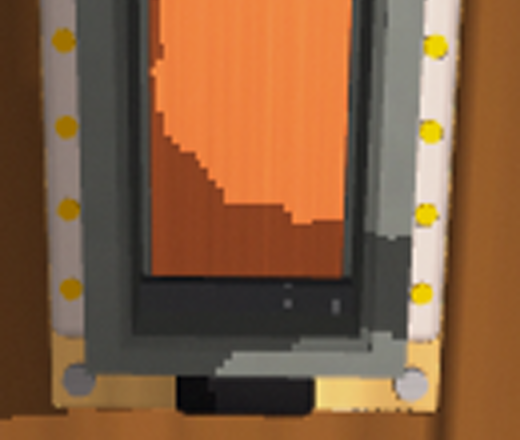

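```bash
python3 - <<'E'
from h import *
import pickle
m3=pickle.load(open('m3.pkl','rb'));m4=pickle.load(open('m4.pkl','rb'))
f5=lambda p:(260+(p[0]+.5)/4.4-.5,80+(p[1]+.5)/4.4-.5)
f6=lambda p:(250+(p[0]+.5)/4-.5,(p[1]+.5)/4-.5)
def show(k,ps,f,m,z):
    P=np.array([ray("w",*f(p),z,m) for p in ps])[:,:2]; e=np.roll(P,-1,0)-P
    print(k,P.round(4).tolist(),P.mean(0).round(4),np.linalg.norm(e,axis=1).round(4),np.degrees(np.arctan2(e[:,1],e[:,0])).round(1))
show('pack',[(308,42),(500,180),(218,577),(35,457)],f5,m4,.03)
show('rim',[(70,170),(436,172),(410,774),(86,775)],f6,m3,.062)
show('mouth',[(110,203),(396,208),(372,750),(131,738)],f6,m3,.062)
show('board',[(25,0),(488,0),(440,810),(53,805)],f6,m3,.008)
# overlay hypothesis
c=np.array([.561,.205]);yaw=np.radians(-.5)
R=np.array([[np.cos(yaw),-np.sin(yaw)],[np.sin(yaw),np.cos(yaw)]])
for z,a,b in((.062,33,65),(.062,30,62),(.059,30,62),(.042,29,61)):
    print(z,[tuple(((proj('w',[*(c+R@np.array([x*a,y*b])/1000),z],m3)+.5-[250,0])*4).round(0)) for x,y in((-1,1),(1,1),(1,-1),(-1,-1))])
E
```

```text
pack [[0.5145, -0.0302], [0.5663, -0.0458], [0.5324, -0.1582], [0.4802, -0.1415]] [ 0.5234 -0.0939] [0.0541 0.1174 0.0548 0.1165] [ -16.7 -106.8  162.2   72.9]
rim [[0.5187, 0.2782], [0.6022, 0.2779], [0.6023, 0.1349], [0.5171, 0.1343]] [0.5601 0.2063] [0.0835 0.1431 0.0851 0.1439] [  -0.2  -90.  -179.6   89.4]
mouth [[0.5276, 0.2713], [0.5934, 0.2704], [0.5921, 0.1413], [0.5292, 0.1444]] [0.5606 0.2069] [0.0658 0.1291 0.0629 0.127 ] [ -0.8 -90.6 177.2  90.7]
board [[0.502, 0.3249], [0.6204, 0.3251], [0.6188, 0.1075], [0.4996, 0.1087]] [0.5602 0.2165] [0.1184 0.2176 0.1192 0.2162] [ 1.000e-01 -9.040e+01  1.794e+02  8.940e+01]
0.062 [(np.float64(115.0), np.float64(208.0)), (np.float64(401.0), np.float64(212.0)), (np.float64(377.0), np.float64(757.0)), (np.float64(125.0), np.float64(754.0))]
0.062 [(np.float64(128.0), np.float64(223.0)), (np.float64(388.0), np.float64(226.0)), (np.float64(366.0), np.float64(745.0)), (np.float64(136.0), np.float64(743.0))]
0.059 [(np.float64(129.0), np.float64(224.0)), (np.float64(387.0), np.float64(227.0)), (np.float64(366.0), np.float64(742.0)), (np.float64(137.0), np.float64(740.0))]
0.042 [(np.float64(139.0), np.float64(237.0)), (np.float64(376.0), np.float64(239.0)), (np.float64(357.0), np.float64(723.0)), (np.float64(146.0), np.float64(720.0))]
```

```bash
python3 - <<'E'
from h import *
q=Q(np.radians(73.1))
arm.move_pose([.5234,-.0939,.13],q)
arm.move_l([.5234,-.0939,.054],feed=.1,stop_force=8)
print(arm.get_ee_pos(),arm.get_ft_force())
arm.grip(0.0,70); arm.wait(.1)
print(arm.get_grip_width(),arm.get_ee_pos(),arm.get_ft_force(),arm.get_time())
f0=arm.get_ft_force()
arm.move_l([.5234,-.0939,.2],feed=.12)
print(arm.get_ee_pos(),arm.get_ft_force()-f0)
arm.move_pose([.5605,.2055,.2],Q(np.radians(89.5))); arm.wait(.2)
print(arm.get_ee_pos(),arm.get_tcp_rot(),arm.get_ft_force(),arm.get_grip_width(),arm.get_time())
import pickle
m=arm.camera_model("wrist"); im=arm.capture("wrist"); pickle.dump(m,open('m5.pkl','wb'))
cv2.imwrite("pics/w5.png",im[:,:,::-1])
cv2.imwrite("pics/t5.png",arm.capture("top")[90:220,150:330,::-1].repeat(4,0).repeat(4,1))
cv2.imwrite("pics/s5.png",arm.capture("scene")[150:350,300:540,::-1].repeat(3,0).repeat(3,1))
E
```

```text
[ 0.52406241 -0.09414843  0.05473562] [-0.34207404  0.48574941  0.18630438]
0.1713739051967683 [ 0.52372372 -0.09397038  0.05429733] [0.37183516 0.02610041 2.69619568] 14.8417
[ 0.52277198 -0.0937053   0.1989063 ] [-0.48400944 -0.28959919 -7.27270883]
[0.56089559 0.20404174 0.20009611] [ 1.36083064e-04  7.10975076e-01  7.03217195e-01 -2.09962336e-05] [-0.19820949 -0.45554691 -2.91843042] 0.17273895248273582 17.5667
```

View pics/w5.png

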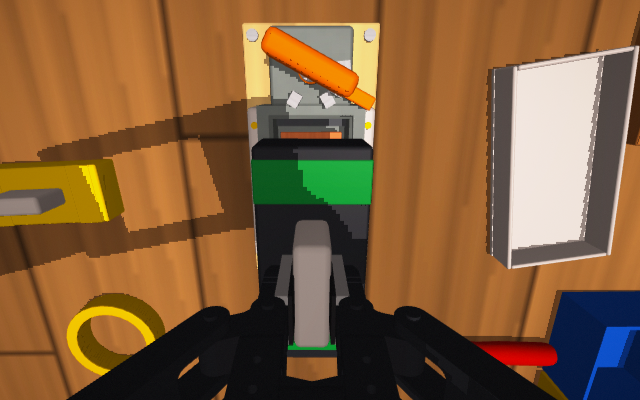

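View pics/s5.png

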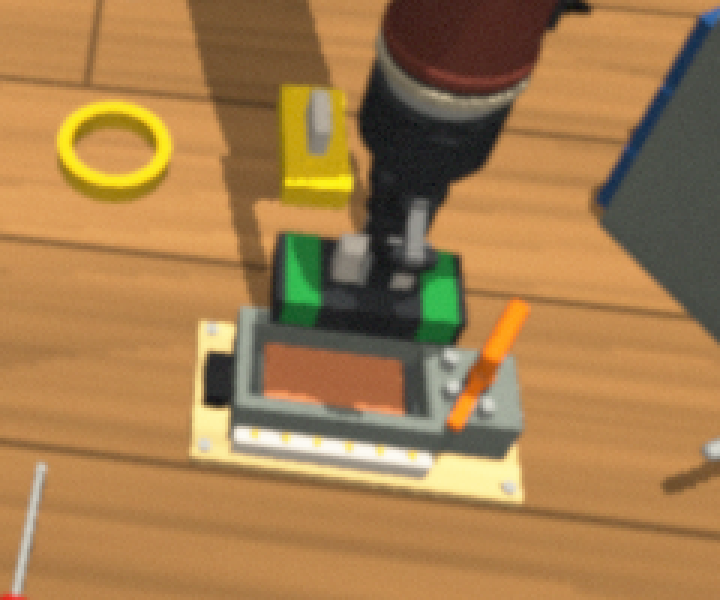

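```bash
python3 - <<'E'
from h import *
arm.move_l([.5605,.2055,.126],Q(np.radians(89.5)),feed=.12); arm.wait(.2)
print(arm.get_ee_pos(),arm.get_tcp_rot(),arm.get_ft_force(),arm.get_time())
import pickle
m=arm.camera_model("wrist"); im=arm.capture("wrist"); pickle.dump(m,open('m6.pkl','wb'))
cv2.imwrite("pics/w6.png",im[:,:,::-1])
cv2.imwrite("pics/c8.png",cv2.resize(im[0:300,220:410,::-1],None,fx=4,fy=4,interpolation=cv2.INTER_CUBIC)[:600])
cv2.imwrite("pics/t6.png",arm.capture("top")[100:200,170:300,::-1].repeat(6,0).repeat(6,1))
cv2.imwrite("pics/s6.png",arm.capture("scene")[210:330,350:500,::-1].repeat(5,0).repeat(5,1))
E
```

```text
[0.56131251 0.20568157 0.12724806] [5.77816743e-04 7.10179562e-01 7.04019759e-01 9.13441530e-04] [ 0.219611    0.32352635 -2.97475545] 18.6833
```

View pics/c8.png

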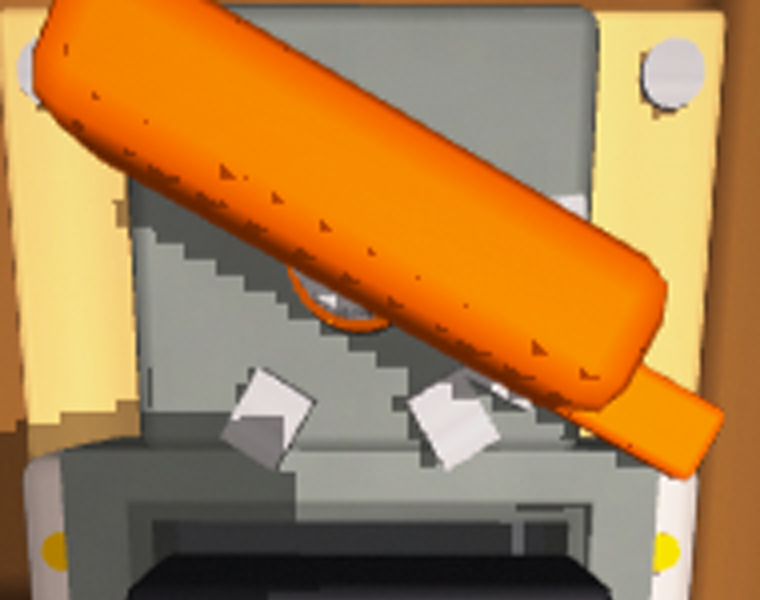

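View pics/s6.png

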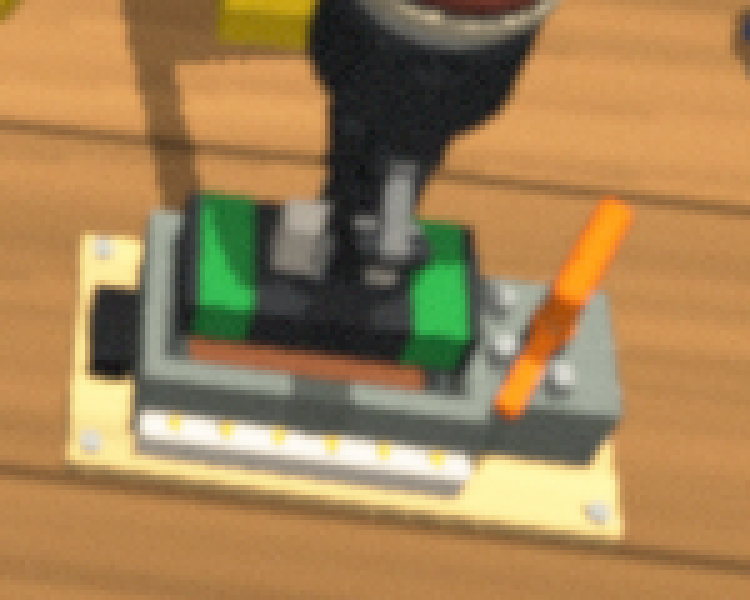

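View pics/t6.png

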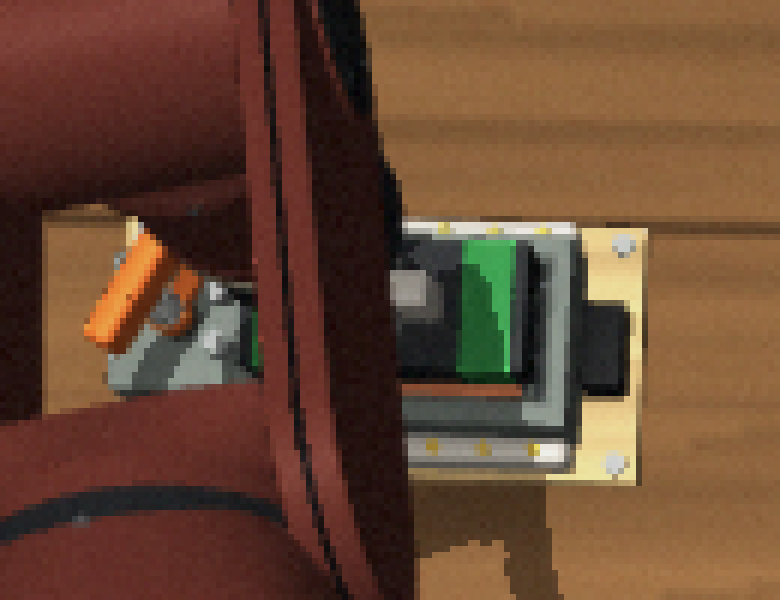

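```bash
python3 - <<'E'
from h import *
im=cv2.imread('pics/w6.png'); cv2.imwrite('pics/c9.png',cv2.resize(im[95:215,225:400],None,fx=4.5,fy=4.5,interpolation=cv2.INTER_CUBIC))
import pickle
m=pickle.load(open('m6.pkl','rb'))
# predictions in c9 coords
f=lambda P:tuple(((proj('w',P,m)+.5-[225,95])*4.5).round(0).astype(int).tolist())
t=np.array([.5613,.2057]); yaw=np.radians(-.5)
R=np.array([[np.cos(yaw),-np.sin(yaw)],[np.sin(yaw),np.cos(yaw)]])
for n,c,z,a,b in(('packbot',t,.073,28,60),('packtop',t,.103,28,60),('mouth out',np.array([.5605,.2055]),.062,33,65),('mouth in',np.array([.5605,.2055]),.059,30,62)):
    print(n,[f([*(c+R@np.array([x*a,b])/1000),z]) for x in(-1,1)])
E
```

```text
packbot [(160, 193), (628, 193)]
packtop [(116, 229), (673, 229)]
mouth out [(125, 144), (650, 144)]
mouth in [(154, 166), (621, 165)]
```

View pics/c9.png

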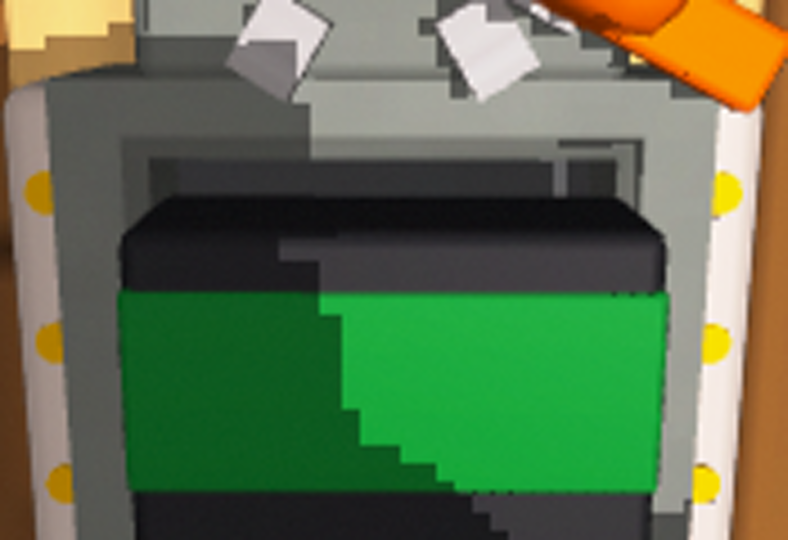

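```bash
python3 - <<'E'
from h import *
q=Q(np.radians(89.5))
arm.move_l([.5592,.2063,.122],q,feed=.03); arm.wait(.1)
print(arm.get_ee_pos(),arm.get_ft_force())
s=arm.move_l([.5592,.2063,.098],q,feed=.03,stop_force=5)
print(s,arm.get_ee_pos(),arm.get_ft_force(),arm.get_wrist_torque(),arm.get_time())
im=arm.capture("wrist")
cv2.imwrite("pics/w7.png",im[:,:,::-1])
cv2.imwrite("pics/s7.png",arm.capture("scene")[210:330,350:500,::-1].repeat(5,0).repeat(5,1))
E
```

```text
[0.55906254 0.20630288 0.12183088] [-1.43775239  0.40574583 -3.91210799]
False [0.55940121 0.20635967 0.09822945] [-0.10296494  0.74120789 -3.85380488] [-0.01597969  0.01097504 -0.03023014] 20.175
```

View pics/w7.png

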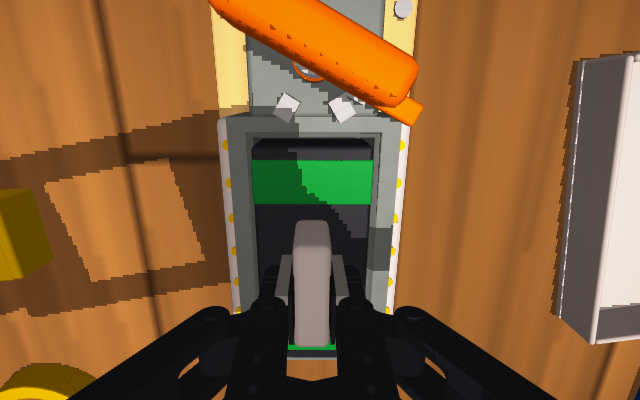

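View pics/s7.png

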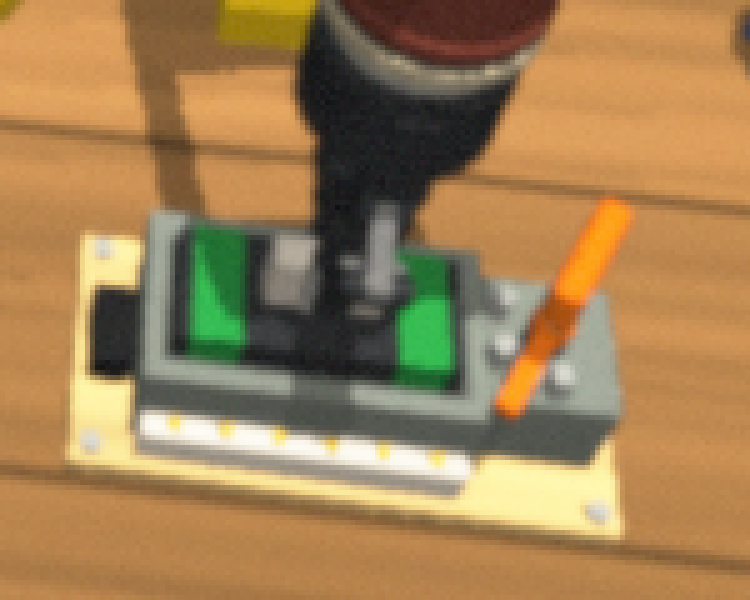

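```bash
python3 - <<'E'
from h import *
for z in (.094,.090,.087,.084):
    s=arm.move_l([.5592,.2063,z],feed=.02,stop_force=25)
    print(s,arm.get_ee_pos(),arm.get_ft_force().round(1),arm.get_wrist_torque().round(2),arm.get_grip_width(),arm.get_time())
    if s:break
im=arm.capture("wrist")
cv2.imwrite("pics/w8.png",im[:,:,::-1])
cv2.imwrite("pics/s8.png",arm.capture("scene")[210:330,350:500,::-1].repeat(5,0).repeat(5,1))
E
```

```text
False [0.55993012 0.20649425 0.09495504] [-0.5  0.   3.7] [-0.07  0.2   0.05] 0.1718468632956798 20.625
False [0.55993881 0.20648159 0.09108708] [-0.4 -0.4  5.5] [-0.1   0.25  0.04] 0.17213710138830327 20.975
False [0.55992913 0.20646737 0.0881422 ] [-1.7 -0.7  5.3] [-0.01  0.3   0.04] 0.17255278276852545 21.275
False [0.56002118 0.20651113 0.0862621 ] [-3.9 -1.3 12.6] [-0.25  1.02  0.01] 0.17348173105078754 21.575
```

View pics/w8.png

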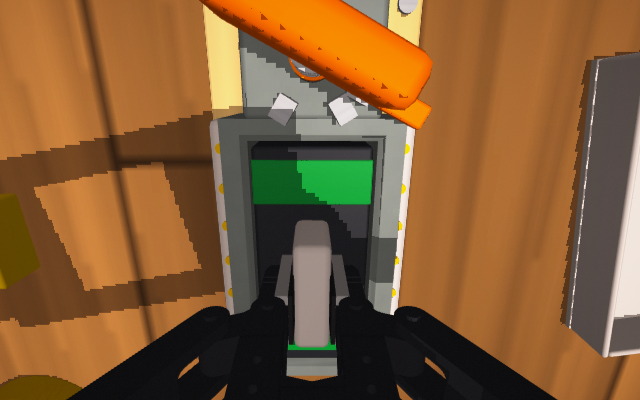

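View pics/s8.png

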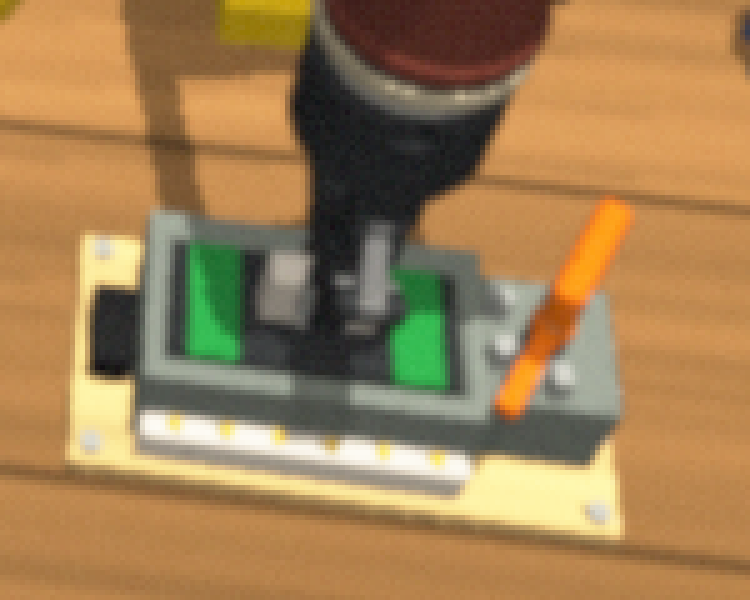

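```bash
python3 - <<'E'
from h import *
for z in (.082,.080):
    s=arm.move_l([.5592,.2063,z],feed=.02,stop_force=15)
    print(s,arm.get_ee_pos(),arm.get_ft_force().round(1),arm.get_wrist_torque().round(2),arm.get_tcp_rot(),arm.get_time())
    if s:break
E
```

```text
False [0.56011959 0.20652012 0.08621985] [-11.1  -2.8  25.5] [-0.58  2.14 -0.02] [5.12156293e-04 7.10075900e-01 7.04124725e-01 5.70142190e-04] 21.925
False [0.56016833 0.20651205 0.08617319] [-17.3  -5.3  38.8] [-0.87  3.28  0.02] [5.40323686e-04 7.10025507e-01 7.04175612e-01 4.41396967e-04] 22.175
```

```bash
python3 - <<'E'
from h import *
arm.move_l([.5600,.2065,.0855],feed=.03)
print(arm.get_ft_force().round(1))
arm.grip(1.0); arm.wait(.2)
p=np.array(arm.get_ee_pos()); print(p,arm.get_ft_force().round(1))
arm.move_l([p[0],p[1],.25],feed=.12)
arm.move_pose([.56,.15,.3],Q(np.pi/2)); arm.wait(.2)
import pickle
m=arm.camera_model("wrist"); im=arm.capture("wrist"); pickle.dump(m,open('m9.pkl','wb'))
cv2.imwrite("pics/w9.png",cv2.resize(im[0:210,240:400,::-1],None,fx=2.8,fy=2.8,interpolation=cv2.INTER_CUBIC))
s=arm.capture("scene"); cv2.imwrite("pics/s9f.png",s[:,:,::-1])
cv2.imwrite("pics/s9.png",s[210:330,350:500,::-1].repeat(5,0).repeat(5,1))
print(arm.get_ft_force(),arm.get_time())
E
```

```text
[-1.3 -0.4  8.8]
[0.56002751 0.20651903 0.08555079] [ 1.1  0.2 -0.8]
[ 0.03870845 -0.41777425  1.13645474] 25.6167
```

View pics/w9.png

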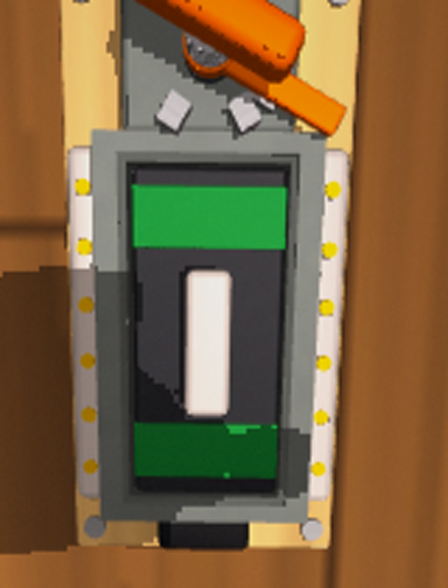

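View pics/s9.png

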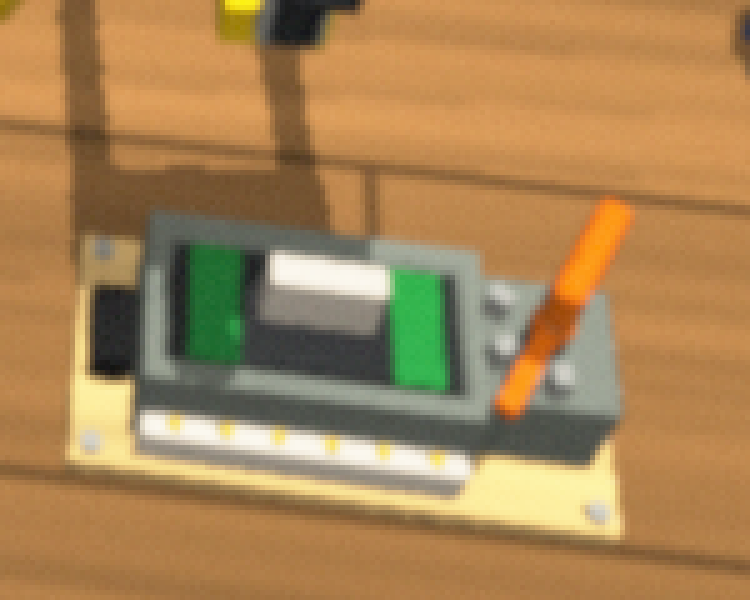

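View pics/s9f.png

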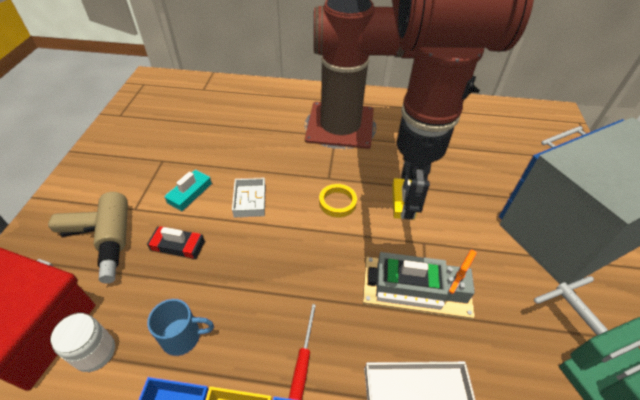

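```bash
python3 -c "
from bench import arm
arm.hand_in(); print(arm.get_time())"
```

```text
the job is handed in; nothing more can be done
the job is handed in; nothing more can be done
```

The charged pack (green bands) is in the light's recess and pressed down to the ledges. The catch is parked in its rest notch. I handed the job in at about 25.6 s on the robot's clock.

- **Catch:** I pulled it up about 17 mm and felt about 7.7 N, close to what the spring should give. I then turned it about 63° anticlockwise and let it down. It came to rest at a lift of about 8 mm, where the pull dropped to nearly zero. The last pictures, taken after I let go, show it still parked and clear of the recess.
- **Pack:** I gripped it by its fin. Above the recess, the wrist camera showed it about 1.3 mm off along x and along y. I corrected x fully and most of y, and it went in without touching. The bed sank about 10 mm and then stopped hard. The height stayed at 86.2 mm while the force rose from 13 to 39 N. I eased off, let go and moved the arm clear.
- **Last pictures:** The pack lies square in the recess. The gap looks slightly narrower on one long side, within the 2 mm clearance. The flat pack (red bands) is where it was.
- **Disagreement:** The cameras put the recess up to about 3 mm apart along y (0.2025 to 0.207 m). I relied on the wrist camera's view of the pack against the recess.
- **Not measured:** I judged flushness from the hard stop and the pictures, not by a separate height measurement.

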